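Uncouple the spent moisture trap from the purge-gas outlet

ROBOT

A 7-joint arm with a two-finger parallel gripper is mounted at the origin on the work surface. World frame = base frame: x ahead of the robot, y to its left, z up, the work surface at z = 0. Lengths are in m, angles in rad, forces in N, time in s.
With the tool pointing down it reaches from about 0.4 to 0.85 m from the base axis. Payload 4.5 kg.
Tool frame: the origin (TCP) lies midway between the tips of the shut fingers; the grasp point (between the pads) lies 19 mm behind it; z points along the fingers, y is the line along which they close (so a half turn about z gives the same grasp; the last joint's range is limited). The gripper opens to 88 mm and grips with 3 to 60 N. Pads are 18 mm wide; open, the fingers measure 123 mm over their backs; the gripper's body (75 mm by 187 mm) begins 45 mm behind the grasp point.
Start: joints at [-1.18, 0.689, -0.195, 1.565, 0.157, 0.902, -0.215], TCP at [0.218, 0.586, 0.239] pointing down, gripper open.
Joint ranges: [-3.01, 3.01], [-0.46, 2.08], [-1.47, 1.51], [0.13, 2.56], [-1, 4.14], [0.04, 2.09], [-2.66, 2.66]. Speed limits (rad/s): [2.57, 2.57, 3.14, 3.14, 3.14, 3.14, 3.14].

INTERFACE

Orientations are given as a unit quaternion [x, y, z, w].
In Python, from plant import r gives the robot as it stands.
- The arm moves only by the tool carry_out, never from a script. Its argument "plan" is a list of rows, each an object with "rot": the turn, a rotation vector about the tool's x, y, z in rad, a list of three; "xyz": the shift along the tool's x, y, z in m, a list of three; "grip": the closure in counts, from 0 (fully open) to 255 (shut). In form: [{"rot": [wx, wy, wz], "xyz": [dx, dy, dz], "grip": grip}, ...]. A call has 1 to 8 rows; each row is the pose to reach, as a shift and turn from the pose commanded when the call began, along the tool's axes at that moment; what a row does not reach only later rows make up. A row lasts 1/12 s, in which the tool goes at most 41.7 mm and 7.16 degrees, less where a joint would pass 70% of its speed; a pose out of reach is approached as far as the arm can. A call with a gripper value outside its range is refused whole. The fingers move at their own pace and stop on an object; "squeeze" is the grip in N (left out, the last holds). Time passes only in rows, so rows that repeat a pose let the fingers close. It gives the time, the measured TCP pose, the force, the opening and the grip force at its end, in the units of the state.
- r.get_state(): the state, without advancing time (a new reading comes with each control period).
- r.snapshot(name): name is "scene" or "top" or "wrist"; returns the picture (480x640x3 uint8, red, green, blue); there is no depth.
- r.camera_params(name): a dict with "fx", "fy", "cx", "cy" (pixels), "position" and "attitude" of the camera in the world; the wrist camera has in their place "hand_eye" (4x4, takes a point from camera to tool coordinates, whose origin is the TCP and whose axes are the flange's). Camera axes: x right, y down, z forward; pixel columns grow to the right and rows downward; lengths in m; the calibration is good to about 2 mm. A picture is of the moment at which its call begins: read the wrist's pose just before it. camera_params takes no time and is no camera call.
- r.finish_job(): hands the job in; it is judged then, once.
The state is a dict: "clock": time; "q": joint angles; "qd": joint speeds; "joint_torque": joint torques, N m; "tool_pos": TCP position; "eef_rot": TCP orientation; "contact_force": force on the tool from outside, world axes, zero at the start; "moment": the same for the moment, N m; "opening": opening from 0.0 (shut) to 1.0 (fully open); "finger_force": force on a finger pad.
Only numpy, scipy, OpenCV 4.12 (cv2) and the standard library are available. Lean on these libraries where they do the work, as an engineer would, in place of code of your own. Each camera call takes 0.05 s, during which the arm holds its last target. There are 200 camera calls.

TASK

The amber moisture trap is plugged into the spring-sleeve quick coupling of the purge-gas station. Pull the coupling's blue-flanged sleeve back towards the white block until the trap pops loose, let the sleeve snap forward again, then pull the trap out and lay it gently, flat on its side, in the white tray. Do not drop the trap on the bench, and leave the tray, bottle, jar and wrench as they are.

Things in the scene. Friction and masses are not known exactly. Their poses are not given: they have to be found in the camera images.
- station: Purge-gas station, fixed to the bench: dark foot 150 x 110 x 12 mm, white block at its +x end (front face at x = +20 mm, 80 mm wide along y, top 130 mm above the bench, gauge up to 153 mm). Origin on the bench under the foot's centre, z up. A round socket sticks out of the block along -x, axis level, 100 mm above the bench. Yaw about -1.57 rad, give or take 0.45.
- mouth (a point): Centre of the socket's mouth, on the coupling axis, at station (-70, 0, 100) mm; axes as the station's (-x points straight out of the coupling). The bore is 20 mm wide.
- sleeve (a joint): Sprung sleeve's travel (m): 0 = fully forward (rest), 0.015 = fully back; slides along station +x, towards the block. Spring: 6 N at rest, 12 N fully back, plus a few N of friction while the trap is locked. Beyond about 7 mm the lock opens and an inner spring pushes the trap out 16 mm within 0.5 s. Let go and the sleeve springs forward; let go too early and the trap stays locked.
- flange (a point): On the coupling axis, in the front face (away from the block) of the sleeve's blue flange; moves with the sleeve; at rest 26 mm behind the mouth. Axes as the station's. Flange: disc 56 mm across, 8 mm thick. Brass sleeve tube: 33 mm across, reaching 22 mm ahead of that face. Push the face back with fingertips straddling the tube or with a tip above it.
- trap: Moisture trap, 0.08 to 0.15 kg: square amber housing with black ends, 64 mm long (x), 30 x 30 mm; origin at the housing's centre, axes as the station's at the start. Steel nipple, 19 mm across, sticks out 46 mm from the +x end. Centre 36 mm out from the mouth when locked, about 52 mm when popped loose (may sag 3 degrees); a further straight pull of 30 mm frees it. Grip across its 30 mm.
- tray: White open tray, loose, 0.7 kg: outside 200 mm (x) x 160 mm (y), 32 mm high, walls and floor 5 mm thick. Origin under the centre of its underside, on the bench.
- bottle: Amber bottle with blue cap, 66 mm across, 140 mm high, standing; origin at the centre of its foot. Leave it.
- jar: Clear jar with blue lid, 66 mm across, 80 mm high, standing; origin at the centre of its foot. Leave it.
- wrench: Steel wrench, 160 mm long (x), lying on the bench; origin under its middle. Leave it.
Mind the look-alikes: they are no part of the job. Of the things that look like the trap, the smallest one is meant.

How it is judged:
On the way, in this order (a step that is already met when the one before it is completed fails the run):
1. The sleeve is pulled back by more than 6 mm (value of joint sleeve above 0.006 m), for 0.05 s.
2. The sleeve is forward again (within 2 mm) with the trap popped loose, at least 10 mm farther out than when locked (value of joint sleeve below 0.002 m and x of trap in the frame of mouth below -0.046 m), for 0.1 s.
At the end, for the whole second after the job is handed in: The sleeve is fully forward (within 2 mm); the trap lies still on the tray's floor, inside its walls, its axis level within about 8.5 degrees (no end propped on a wall, its centre within 27 mm of the bench top) (value of joint sleeve below 0.002 m and x of trap in the frame of tray between -0.085 and 0.085 m and y of trap in the frame of tray between -0.065 and 0.065 m and z of trap in the frame of tray below 0.027 m and angle between trap's own x axis and vertical between 1.42 and 1.72 rad and linear speed of trap below 0.02 m/s and angular speed of trap below 0.2 rad/s); the robot touches nothing.
It fails at once if The trap hits the tray hard (over 40 N), as when dropped (contact force between trap and tray above 40 N).
It fails at once if The trap falls beside the tray (centre below 30 mm, over 140 mm from the tray centre) (height (world z) of trap below 0.03 m and horizontal distance between trap and tray above 0.14 m).
It fails at once if The tray is shoved more than 40 mm (distance of tray from where it was at the start of the episode above 0.04 m).
It fails at once if The bottle, jar or wrench is moved more than 30 mm or knocked over (distance of any of bottle, jar, wrench from where it was at the start of the episode above 0.03 m or angle between any of bottle, jar's own z axis and vertical above 0.4 rad).
It also fails if it takes over 48 s, if anything falls off the work surface, if the arm or the gripper's body presses on something with over 40 N, if the wrist force passes 120 N, or if a joint passes its speed limit or range.

## Working session

There is one attempt and no reset: what is moved stays moved. The work goes in short steps, Python scripts to look and compute and a tool call to move; the robot and the scene stay as the last step left them, time stands still between calls to the robot, and variables do not carry over. Pictures are saved under pics/ and viewed, at most 13 in all, crops included, and the job is handed in when it is done.

Besides the shell and the picture viewer there is one more tool, called after "Request:" by a JSON object that holds its "fn" and its "kwargs", one argument or row to a line. carry_out: Moves the arm, as the interface text tells. Its arguments: {"type":"object","properties":{"plan":{"type":"array"},"squeeze":{"type":"number"}},"required":["plan"]}

```bash
mkdir -p pics; python3 - <<'E'
from plant import r
import cv2
for n in("scene","top"):
    p=r.camera_params(n);print(n,{k:(v.tolist() if hasattr(v,'tolist') else v) for k,v in p.items()})
    cv2.imwrite(f"pics/{n}0.png",r.snapshot(n)[:,:,::-1])
print(r.camera_params("wrist"));print(r.get_state())
E
```

```text
scene {'fx': 618.7591231914735, 'fy': 618.7591231914735, 'cx': 310.5198117649497, 'cy': 235.10021760887201, 'position': [1.274387786976253, -0.8782009772196793, 1.2272496300768698], 'attitude': [0.8718453756763157, 0.30400989006373025, -0.13210114335914794, -0.36057303778633876]}
top {'fx': 469.9974022779354, 'fy': 469.9974022779354, 'cx': 322.1418680371141, 'cy': 244.8250403689035, 'position': [0.39026220159208147, -0.014918185219262681, 1.0875773203386903], 'attitude': [-0.7026759247391795, 0.7080344871868407, -0.04728452480298704, 0.05194115382008979]}
{'fx': 366.87746456320883, 'fy': 366.87746456320883, 'cx': 315.00414592059667, 'cy': 239.79226761137951, 'hand_eye': array([[ 4.97087855e-04, -9.66882038e-01, -2.55223193e-01,
         6.65120668e-02],
       [ 9.99999871e-01,  4.55076852e-04,  2.23655840e-04,
         8.40535580e-05],
       [-1.00102647e-04, -2.55223271e-01,  9.66882140e-01,
        -1.46210405e-01],
       [ 0.00000000e+00,  0.00000000e+00,  0.00000000e+00,
         1.00000000e+00]])}
{'clock': 0.1, 'q': array([-1.18017693,  0.68989968, -0.19452687,  1.56624932,  0.15730923,
        0.90248405, -0.21508923]), 'qd': array([ 0.00272204, -0.00412406,  0.00153762, -0.00236428, -0.00045668,
        0.00029738, -0.00022668]), 'joint_torque': array([-3.43871332e-03, -5.28494060e+01, -1.27150789e+00, -1.53836489e+01,
       -5.24968060e-02,  2.06669007e-03,  3.38901395e-05]), 'tool_pos': array([0.21814998, 0.58508477, 0.23798819]), 'eef_rot': array([ 1.77415876e-01,  9.84135625e-01, -8.19591156e-04, -8.60294172e-05]), 'contact_force': array([-0.40228171,  0.37815266,  0.09875128]), 'moment': array([0.0465391 , 0.00184776, 0.00750842]), 'finger_force': 0.0, 'opening': 0.9976998276668747}
```

View pics/scene0.png

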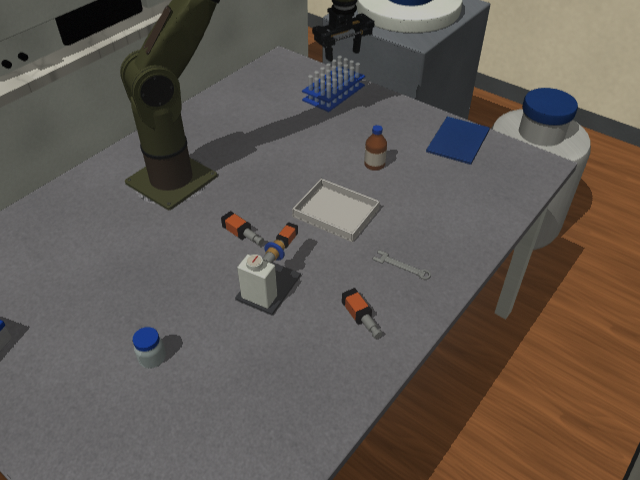

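View pics/top0.png

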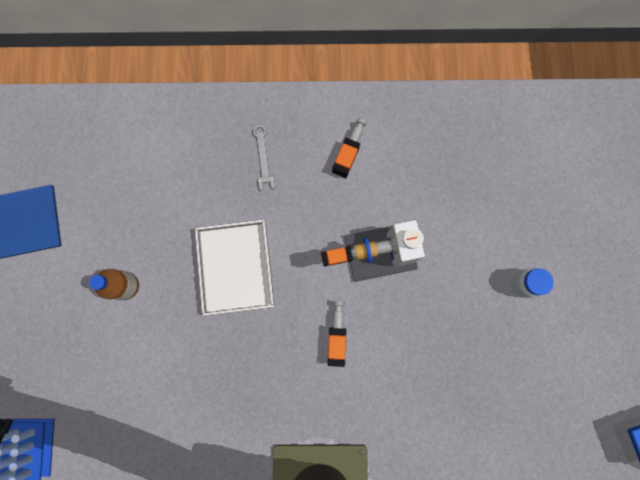

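The scene picture shows the station at about (265,275), the plugged trap at (288,235), the tray at (337,208) and two larger look-alikes. In the top picture the plugged trap is at about (337,256), the flange at (369,250), the block at (408,241) and the tray at (234,267).

```bash
python3 - <<'E'
import cv2
a=cv2.imread("pics/top0.png")[205:325,185:445]
cv2.imwrite("pics/topc.png",cv2.resize(a,None,fx=3,fy=3,interpolation=cv2.INTER_CUBIC))
b=cv2.imread("pics/scene0.png")[200:330,200:360]
cv2.imwrite("pics/scc.png",cv2.resize(b,None,fx=4.5,fy=4.5,interpolation=cv2.INTER_CUBIC))
E
```

```text
(no output)
```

View pics/topc.png

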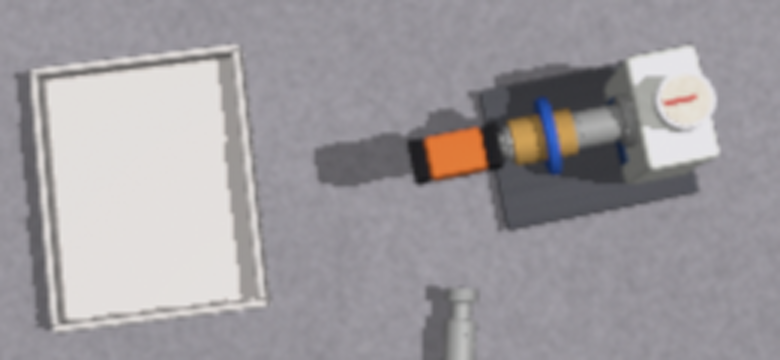

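View pics/scc.png

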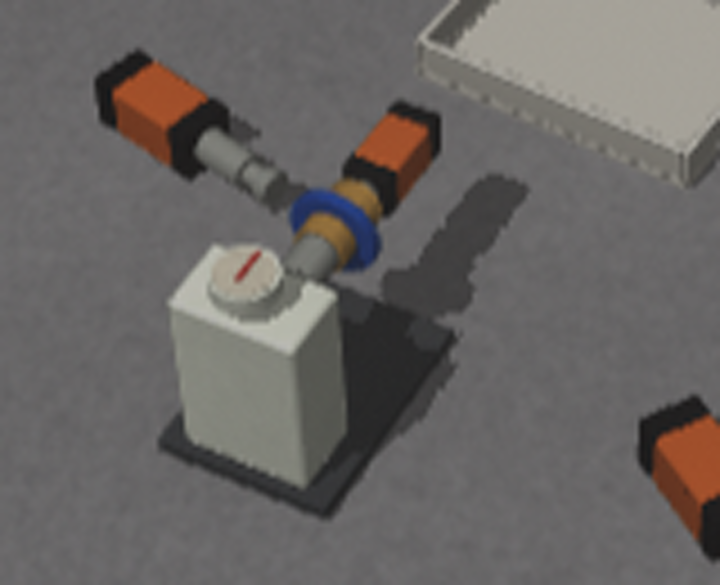

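The crops show the block's top corners, foot corners, trap end and tray rim clearly. I'll fit the poses from them.

```bash
cat > h.py <<'E'
import numpy as np
from scipy.spatial.transform import Rotation as R
from scipy.optimize import least_squares
from plant import r
def proj(n,P):
    p=r.camera_params(n);c=(np.atleast_2d(P)-p['position'])@R.from_quat(p['attitude']).as_matrix()
    return np.c_[p['fx']*c[:,0]/c[:,2]+p['cx'],p['fy']*c[:,1]/c[:,2]+p['cy']]
def place(v,L):
    L=np.array(L)/1000.;return np.c_[v[0]+np.cos(v[2])*L[:,0]-np.sin(v[2])*L[:,1],v[1]+np.sin(v[2])*L[:,0]+np.cos(v[2])*L[:,1],L[:,2]]
E
python3 - <<'E'
from h import *
top=lambda a:(np.array(a)+.5)/3-.5+[185,205]
sc=lambda a:(np.array(a)+.5)/4.5-.5+[200,200]
Lt=[(20,40,130),(20,-40,130),(-75,55,12),(-75,-55,12),(75,-55,12),(-138,15,115),(-138,-15,115)]
pt=top([(619,60),(643,170),(481,92),(511,230),(698,190),(408,141),(418,183)])
Ls=[(20,40,130),(-75,55,12),(75,55,0),(-138,-15,115),(-138,15,115)]
ps=sc([(340,290),(455,340),(328,518),(393,103),(440,122)])
def f(v):return np.r_[(proj("top",place(v,Lt))-pt).ravel(),(proj("scene",place(v,Ls))-ps).ravel()]
s=least_squares(f,[.4,-.15,-1.57],loss='soft_l1',x_scale=[.01,.01,.01]);print(s.x,np.round(s.fun*1,1).tolist() if 0 else np.round(f(s.x),1).reshape(-1,2).tolist())
Lr=[(100,80,32),(100,-80,32),(-100,-80,32),(-100,80,32)]
pr=top([(30,70),(238,46),(266,304),(55,330)])
t=least_squares(lambda v:(proj("top",place(v,Lr))-pr).ravel(),[.35,.2,0],x_scale=.01);print(t.x,t.fun.round(1))
S=s.x
for n,L in dict(mouth=(-70,0,100),flange=(-44,0,100),trap=(-106,0,100),popped=(-122,0,100)).items():print(n,place(S,[L]).round(4))
E
```

```text
[ 0.52609901 -0.1431168  -1.3732671 ] [[1.5, -1.3], [2.2, -0.3], [-1.2, -0.5], [-1.1, 0.0], [0.6, 0.0], [-0.5, -0.2], [-0.9, -0.1], [-0.3, 0.1], [-0.6, -2.6], [-0.6, 1.3], [-0.0, -1.4], [-0.4, -2.0]]
[0.49159294 0.19139809 0.11732525] [-0.  -0.4  0.2 -1.   0.5  0.5 -0.6  0.8]
mouth [[ 0.5124 -0.0745  0.1   ]]
flange [[ 0.5175 -0.1     0.1   ]]
trap [[ 0.5053 -0.0392  0.1   ]]
popped [[ 0.5022 -0.0235  0.1   ]]
```

```bash
cat >> h.py <<'E'
S=np.array([0.52609901,-0.1431168,-1.3732671])
T=np.array([0.49159294,0.19139809,0.11732525])
def go(pos,yaw):
    "shift/rotvec in tool axes to reach pos, tool down, tool y at station-y direction for station yaw"
    s=r.get_state();A=R.from_quat(s['eef_rot'])
    x=np.array([-np.cos(yaw),-np.sin(yaw),0]);y=np.array([-np.sin(yaw),np.cos(yaw),0]);z=[0,0,-1]
    B=R.from_matrix(np.c_[x,y,z])
    print("pos",s['tool_pos'].round(4),"shift",A.inv().apply(np.array(pos)-s['tool_pos']).round(4),"rot",(A.inv()*B).as_rotvec().round(4),'t',round(s['clock'],2),'F',s['contact_force'].round(1),s['opening'])
def st(x,y,z): return place(S,[(x,y,z)])[0]
E
python3 -c "
from h import *
go(st(-75,0,240),S[2])"
```

```text
pos [0.2181 0.5851 0.238 ] shift [-0.5034 -0.5111 -0.0011] rot [-1.4000e-03  9.0000e-04  1.0165e+00] t 0.1 F [-0.4  0.4  0.1] 0.9976998276668747
```

Request:
{"fn": "carry_out", "kwargs": {
  "plan": [
    {"rot": [0, 0, 0.12], "xyz": [-0.028, -0.0284, -0.005], "grip": 0},
    {"rot": [0, 0, 0.24], "xyz": [-0.056, -0.0568, -0.01], "grip": 0},
    {"rot": [0, 0, 0.36], "xyz": [-0.084, -0.0852, -0.015], "grip": 0},
    {"rot": [0, 0, 0.48], "xyz": [-0.112, -0.1136, -0.02], "grip": 0},
    {"rot": [0, 0, 0.6], "xyz": [-0.14, -0.142, -0.02], "grip": 0},
    {"rot": [0, 0, 0.72], "xyz": [-0.168, -0.1704, -0.02], "grip": 0},
    {"rot": [0, 0, 0.84], "xyz": [-0.196, -0.1988, -0.02], "grip": 0},
    {"rot": [0, 0, 0.96], "xyz": [-0.224, -0.2272, -0.02], "grip": 0}
  ]
}}

```text
clock: 0.77
tool_pos: [0.349, 0.2926, 0.2587]
eef_rot: [0.614, 0.789, -0.0, -0.0]
contact_force: [1.7, 0.2, -0.4]
opening: 0.999
finger_force: 0.0
```

```bash
python3 -c "
from h import *
go(st(-75,0,240),S[2])"
```

```text
pos [0.349  0.2926 0.2587] shift [-0.391   0.0683  0.0187] rot [-0.0001  0.      0.051 ] t 0.77 F [ 1.7  0.2 -0.4] 0.9988078362469885
```

Request:
{"fn": "carry_out", "kwargs": {
  "plan": [
    {"rot": [0, 0, 0.02], "xyz": [-0.039, 0.007, 0.002], "grip": 0},
    {"rot": [0, 0, 0.04], "xyz": [-0.078, 0.0137, 0.004], "grip": 0},
    {"rot": [0, 0, 0.05], "xyz": [-0.117, 0.0205, 0.006], "grip": 0},
    {"rot": [0, 0, 0.05], "xyz": [-0.156, 0.027, 0.008], "grip": 0},
    {"rot": [0, 0, 0.05], "xyz": [-0.195, 0.034, 0.01], "grip": 0},
    {"rot": [0, 0, 0.05], "xyz": [-0.234, 0.041, 0.012], "grip": 0},
    {"rot": [0, 0, 0.05], "xyz": [-0.273, 0.048, 0.014], "grip": 0},
    {"rot": [0, 0, 0.05], "xyz": [-0.31, 0.055, 0.016], "grip": 0}
  ]
}}

```text
clock: 1.43
tool_pos: [0.4803, 0.006, 0.2425]
eef_rot: [0.632, 0.775, -0.0, -0.0]
contact_force: [1.0, 0.6, 0.2]
opening: 0.996
finger_force: 0.0
```

```bash
python3 -c "
from h import *
go(st(-75,0,240),S[2])"
```

```text
pos [0.4803 0.006  0.2425] shift [-0.0803  0.0152  0.0025] rot [-0.0005 -0.      0.0058] t 1.43 F [1.  0.6 0.2] 0.9955888107631362
```

Request:
{"fn": "carry_out", "kwargs": {
  "plan": [
    {"rot": [0, 0, 0.005], "xyz": [-0.03, 0.006, 0.002], "grip": 0},
    {"rot": [0, 0, 0.005], "xyz": [-0.06, 0.011, 0.002], "grip": 0},
    {"rot": [0, 0, 0.005], "xyz": [-0.08, 0.015, 0.002], "grip": 0},
    {"rot": [0, 0, 0.005], "xyz": [-0.08, 0.015, 0.002], "grip": 0},
    {"rot": [0, 0, 0.005], "xyz": [-0.08, 0.015, 0.002], "grip": 0}
  ]
}}

```text
clock: 1.85
tool_pos: [0.5106, -0.0679, 0.2403]
eef_rot: [0.634, 0.773, -0.0, -0.0]
contact_force: [0.3, 0.5, 0.9]
opening: 0.994
finger_force: 0.0
```

```bash
python3 -c "
from h import *
import cv2
go(st(-75,0,240),S[2])
a=r.snapshot('wrist');cv2.imwrite('pics/w1.png',a[:,:,::-1])"
```

```text
pos [ 0.5106 -0.0679  0.2403] shift [-0.0018  0.0004  0.0003] rot [-0.0007 -0.0003 -0.0011] t 1.85 F [0.3 0.5 0.9] 0.9944293820269346
```

View pics/w1.png

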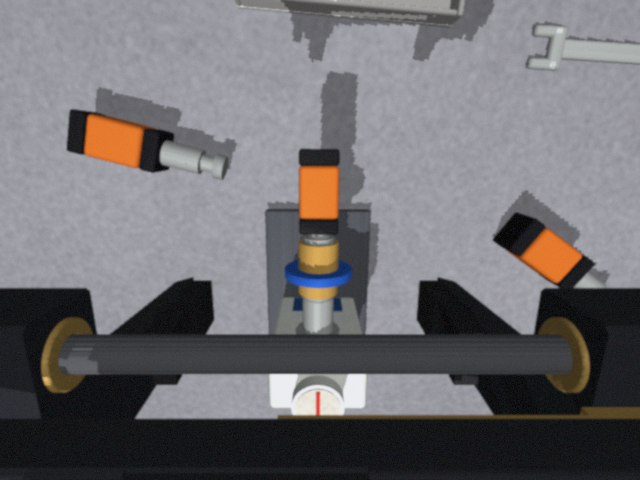

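The wrist view is well aligned: trap end corners at (299,150) and (340,150), flange sides at (285,271) and (352,271), foot front corners at (266,210) and (370,210).

```bash
cat >> h.py <<'E'
def projw(P,pos,q):
    p=r.camera_params("wrist");H=p['hand_eye'];t=(np.atleast_2d(P)-pos)@R.from_quat(q).as_matrix()
    c=(t-H[:3,3])@H[:3,:3];return np.c_[p['fx']*c[:,0]/c[:,2]+p['cx'],p['fy']*c[:,1]/c[:,2]+p['cy']]
E
python3 - <<'E'
from h import *
s=r.get_state()
L=[(-138,15,115),(-138,-15,115),(-75,55,12),(-75,-55,12),(-40,28,100),(-40,-28,100)]
p=np.array([(340,150),(299,150),(370,210),(266,210),(352,271),(285,271)])
f=lambda v:(projw(place(v,L),s['tool_pos'],s['eef_rot'])-p).ravel()
print(f(S).round(1).reshape(-1,2).tolist())
t=least_squares(f,S,x_scale=.01);print(t.x,t.fun.round(1).reshape(-1,2).tolist())
E
```

```text
[[-1.9, 2.4], [-2.6, 2.3], [-0.4, 2.7], [-2.6, 2.4], [-1.5, 2.7], [-2.1, 2.5]]
[ 0.52718563 -0.1408011  -1.37361808] [[0.3, -0.5], [-0.4, -0.6], [1.2, 0.7], [-1.2, 0.5], [0.5, 0.4], [-0.3, 0.2]]
```

```bash
sed -i 's/^S=.*/S=np.array([0.52718563,-0.1408011,-1.37361808])/' h.py; python3 -c "
from h import *
go(st(-58,0,80),S[2])"
```

```text
pos [ 0.5103 -0.0663  0.2403] shift [-0.0185  0.0021  0.1603] rot [-0.001  -0.0011  0.0019] t 1.9 F [ 0.3  0.7 -0.4] 0.9982320422857367
```

Request:
{"fn": "carry_out", "kwargs": {
  "plan": [
    {"rot": [0, 0, 0], "xyz": [-0.0185, 0.002, 0.03], "grip": 133},
    {"rot": [0, 0, 0], "xyz": [-0.0185, 0.002, 0.06], "grip": 133},
    {"rot": [0, 0, 0], "xyz": [-0.0185, 0.002, 0.07], "grip": 133},
    {"rot": [0, 0, 0], "xyz": [-0.0185, 0.002, 0.07], "grip": 133},
    {"rot": [0, 0, 0], "xyz": [-0.0185, 0.002, 0.07], "grip": 133},
    {"rot": [0, 0, 0], "xyz": [-0.0185, 0.002, 0.07], "grip": 133}
  ]
}}

```text
clock: 2.4
tool_pos: [0.5172, -0.0836, 0.1719]
eef_rot: [0.633, 0.774, 0.001, 0.001]
contact_force: [0.4, -0.2, -0.3]
opening: 0.569
finger_force: 0.0
```

```bash
python3 -c "
from h import *
go(st(-58,0,80),S[2])
import cv2
a=r.snapshot('wrist');cv2.imwrite('pics/w2.png',a[:,:,::-1])
for i in range(3): go(st(-58,0,80),S[2]);r.snapshot('top')
"
```

```text
pos [ 0.5172 -0.0836  0.1719] shift [-0.     -0.0016  0.0919] rot [ 0.0019 -0.0001  0.0036] t 2.4 F [ 0.4 -0.2 -0.3] 0.5694856918155192
pos [ 0.5174 -0.0839  0.1721] shift [ 0.0003 -0.0018  0.0921] rot [0.0025 0.0002 0.0032] t 2.45 F [0.3 0.5 1. ] 0.5241248042750047
pos [ 0.5174 -0.0842  0.1721] shift [ 0.0006 -0.0017  0.0921] rot [0.0026 0.0004 0.0028] t 2.5 F [ 0.8 -0.2  0.2] 0.48890213263307863
pos [ 0.5173 -0.0843  0.172 ] shift [ 0.0007 -0.0015  0.092 ] rot [0.0024 0.0005 0.0025] t 2.55 F [ 0.3 -0.   0.2] 0.4805855088277773
```

View pics/w2.png

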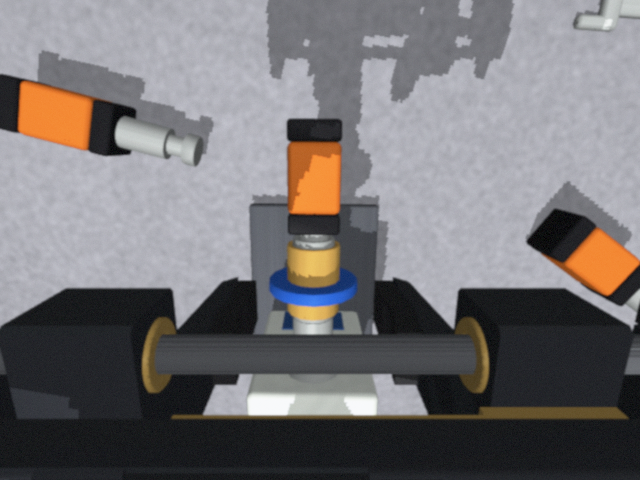

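The flange is at columns 270–357 (centre about 313), and the fingers straddle it within a millimetre. Descending.

Request:
{"fn": "carry_out", "kwargs": {
  "plan": [
    {"rot": [0, 0, 0.002], "xyz": [0, -0.0012, 0.03], "grip": 133},
    {"rot": [0, 0, 0.002], "xyz": [0, -0.0012, 0.06], "grip": 133},
    {"rot": [0, 0, 0.002], "xyz": [0, -0.0012, 0.08], "grip": 133},
    {"rot": [0, 0, 0.002], "xyz": [0, -0.0012, 0.092], "grip": 133},
    {"rot": [0, 0, 0.002], "xyz": [0, -0.0012, 0.092], "grip": 133},
    {"rot": [0, 0, 0.002], "xyz": [0, -0.0012, 0.092], "grip": 133}
  ]
}}

```text
clock: 3.1
tool_pos: [0.5154, -0.0849, 0.0789]
eef_rot: [0.634, 0.773, -0.0, -0.0]
contact_force: [0.7, 0.1, 0.8]
opening: 0.477
finger_force: 0.0
```

```bash
python3 -c "
from h import *
go(st(-58,0,80),S[2])"
```

```text
pos [ 0.5154 -0.0849  0.0789] shift [ 0.0009  0.0006 -0.0011] rot [-0.0002 -0.0001 -0.0002] t 3.1 F [0.7 0.1 0.8] 0.4771485374505256
```

Request:
{"fn": "carry_out", "kwargs": {
  "plan": [
    {"rot": [0, 0, 0], "xyz": [-0.003, 0, 0], "grip": 133},
    {"rot": [0, 0, 0], "xyz": [-0.006, 0, 0], "grip": 133},
    {"rot": [0, 0, 0], "xyz": [-0.008, 0, 0], "grip": 133},
    {"rot": [0, 0, 0], "xyz": [-0.008, 0, 0], "grip": 133}
  ]
}}

```text
clock: 3.43
tool_pos: [0.5174, -0.0909, 0.0798]
eef_rot: [0.634, 0.773, 0.001, -0.0]
contact_force: [-0.6, 5.2, 3.8]
opening: 0.48
finger_force: 2.9
```

Request:
{"fn": "carry_out", "kwargs": {
  "plan": [
    {"rot": [0, 0, 0], "xyz": [-0.003, 0, 0], "grip": 133},
    {"rot": [0, 0, 0], "xyz": [-0.006, 0, 0], "grip": 133},
    {"rot": [0, 0, 0], "xyz": [-0.009, 0, 0], "grip": 133},
    {"rot": [0, 0, 0], "xyz": [-0.011, 0, 0], "grip": 133},
    {"rot": [0, 0, 0], "xyz": [-0.011, 0, 0], "grip": 133}
  ]
}}

```text
clock: 3.85
tool_pos: [0.5191, -0.1002, 0.0798]
eef_rot: [0.633, 0.774, 0.002, -0.001]
contact_force: [-2.1, 9.6, 6.2]
opening: 0.484
finger_force: 4.9
```

```bash
python3 -c "
from h import *
go(st(-58,0,80),S[2])
import cv2
a=r.snapshot('wrist');cv2.imwrite('pics/w3.png',a[:,:,::-1])"
```

```text
pos [ 0.5191 -0.1002  0.0798] shift [ 0.0166 -0.     -0.0001] rot [ 0.0011 -0.0044  0.0018] t 3.85 F [-2.1  9.6  6.2] 0.4837404823628101
```

View pics/w3.png

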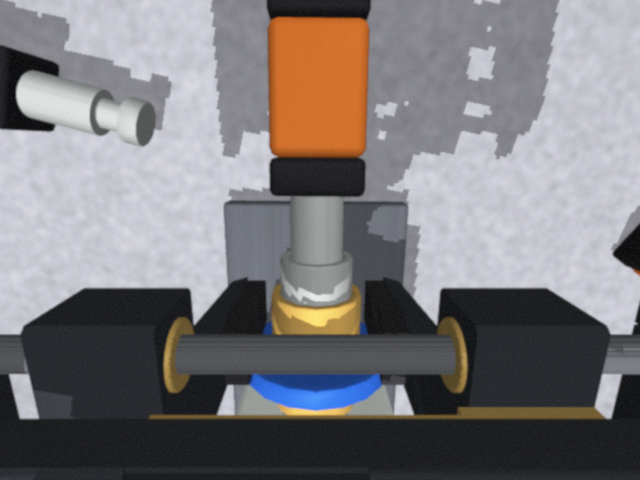

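Popped: the nipple is visible between the socket (row 250) and the housing (row 195). Hold briefly, then let the sleeve return.

Request:
{"fn": "carry_out", "kwargs": {
  "plan": [
    {"rot": [0, 0, 0], "xyz": [0, 0, 0], "grip": 133},
    {"rot": [0, 0, 0], "xyz": [0, 0, 0], "grip": 133},
    {"rot": [0, 0, 0], "xyz": [0, 0, 0], "grip": 133},
    {"rot": [0, 0, 0], "xyz": [0.005, 0, 0], "grip": 133},
    {"rot": [0, 0, 0], "xyz": [0.012, 0, 0], "grip": 133},
    {"rot": [0, 0, 0], "xyz": [0.02, 0, 0], "grip": 133},
    {"rot": [0, 0, 0], "xyz": [0.02, 0, 0], "grip": 133},
    {"rot": [0, 0, 0], "xyz": [0.02, 0, 0], "grip": 133}
  ]
}}

```text
clock: 4.57
tool_pos: [0.5154, -0.0844, 0.0791]
eef_rot: [0.634, 0.773, 0.0, 0.001]
contact_force: [0.3, -0.6, -0.1]
opening: 0.481
finger_force: 0.0
```

```bash
python3 -c "
from h import *
go(st(-122,0,90),S[2])"
```

```text
pos [ 0.5154 -0.0844  0.0791] shift [ 0.0643  0.0005 -0.0109] rot [0.0008 0.0008 0.0001] t 4.57 F [ 0.3 -0.6 -0.1] 0.4809490457770783
```

Request:
{"fn": "carry_out", "kwargs": {
  "plan": [
    {"rot": [0, 0, 0], "xyz": [0, 0, -0.011], "grip": 80},
    {"rot": [0, 0, 0], "xyz": [0, 0, -0.011], "grip": 80},
    {"rot": [0, 0, 0], "xyz": [0.02, 0, -0.011], "grip": 80},
    {"rot": [0, 0, 0], "xyz": [0.04, 0, -0.011], "grip": 80},
    {"rot": [0, 0, 0], "xyz": [0.06, 0, -0.011], "grip": 80},
    {"rot": [0, 0, 0], "xyz": [0.064, 0, -0.011], "grip": 80},
    {"rot": [0, 0, 0], "xyz": [0.064, 0, -0.011], "grip": 80}
  ]
}}

```text
clock: 5.15
tool_pos: [0.5027, -0.0202, 0.09]
eef_rot: [0.633, 0.774, 0.0, 0.0]
contact_force: [0.7, 0.3, -0.1]
opening: 0.689
finger_force: 0.0
```

```bash
python3 -c "
from h import *
go(st(-122,0,90),S[2])
import cv2
a=r.snapshot('wrist');cv2.imwrite('pics/w4.png',a[:,:,::-1])"
```

```text
pos [ 0.5027 -0.0202  0.09  ] shift [-0.001   0.0003  0.    ] rot [ 0.0005 -0.0004  0.0022] t 5.15 F [ 0.7  0.3 -0.1] 0.6885318444275862
```

View pics/w4.png

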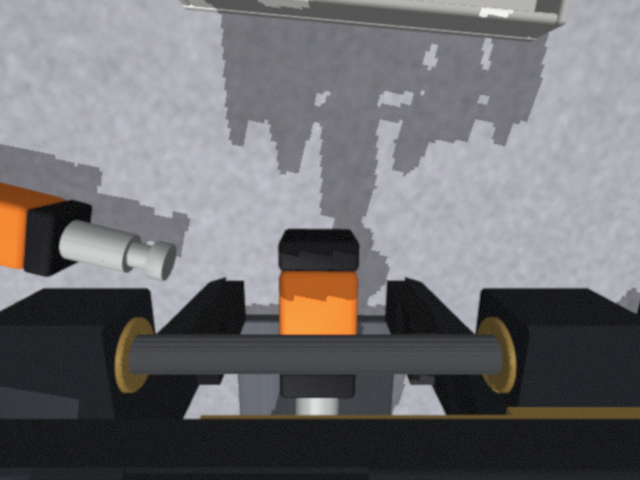

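The housing (columns 279–358) is centred between the fingers. Gripping it now.

Request:
{"fn": "carry_out", "kwargs": {
  "plan": [
    {"rot": [0, 0, 0], "xyz": [0, 0, 0], "grip": 255},
    {"rot": [0, 0, 0], "xyz": [0, 0, 0], "grip": 255},
    {"rot": [0, 0, 0], "xyz": [0, 0, 0], "grip": 255},
    {"rot": [0, 0, 0], "xyz": [0, 0, 0], "grip": 255},
    {"rot": [0, 0, 0], "xyz": [0, 0, 0], "grip": 255},
    {"rot": [0, 0, 0], "xyz": [0, 0, 0], "grip": 255},
    {"rot": [0, 0, 0], "xyz": [0, 0, 0], "grip": 255}
  ],
  "squeeze": 25
}}

```text
clock: 5.78
tool_pos: [0.5029, -0.0217, 0.0898]
eef_rot: [0.634, 0.773, 0.0, 0.0]
contact_force: [-0.3, -1.4, -1.0]
opening: 0.338
finger_force: 24.8
```

Request:
{"fn": "carry_out", "kwargs": {
  "plan": [
    {"rot": [0, 0, 0], "xyz": [0.01, 0, 0], "grip": 255},
    {"rot": [0, 0, 0], "xyz": [0.02, 0, 0], "grip": 255},
    {"rot": [0, 0, 0], "xyz": [0.03, 0, 0], "grip": 255},
    {"rot": [0, 0, 0], "xyz": [0.04, 0, 0], "grip": 255},
    {"rot": [0, 0, 0], "xyz": [0.05, 0, 0], "grip": 255},
    {"rot": [0, 0, 0], "xyz": [0.055, 0, 0], "grip": 255},
    {"rot": [0, 0, 0], "xyz": [0.055, 0, -0.015], "grip": 255},
    {"rot": [0, 0, 0], "xyz": [0.055, 0, -0.03], "grip": 255}
  ]
}}

```text
clock: 6.45
tool_pos: [0.4908, 0.0338, 0.1194]
eef_rot: [0.633, 0.774, -0.001, -0.001]
contact_force: [-0.4, 0.0, -0.3]
opening: 0.336
finger_force: 24.8
```

```bash
python3 -c "
from h import *
go(np.r_[place(T,[(0,23,90)])[0]],T[2]-np.pi/2)
import cv2
a=r.snapshot('scene')[130:330,200:440];cv2.imwrite('pics/s2.png',cv2.resize(a[:,:,::-1],None,fx=3,fy=3))"
```

```text
pos [0.4908 0.0338 0.1194] shift [0.1772 0.0338 0.0294] rot [-0.0025 -0.0004  0.0814] t 6.45 F [-0.4  0.  -0.3] 0.335952465503358
```

View pics/s2.png

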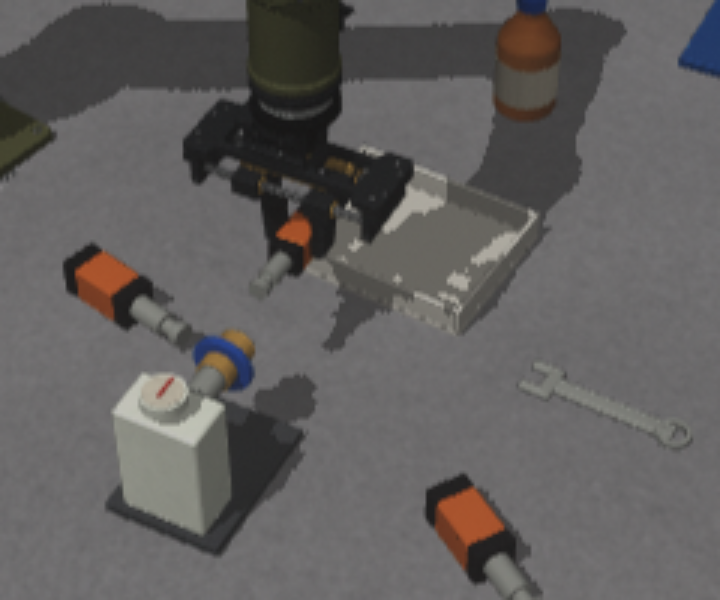

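The trap is out, held level, with the sleeve forward. Moving over the tray.

Request:
{"fn": "carry_out", "kwargs": {
  "plan": [
    {"rot": [0, 0, 0.02], "xyz": [0.03, 0.006, 0], "grip": 255},
    {"rot": [0, 0, 0.04], "xyz": [0.06, 0.012, 0], "grip": 255},
    {"rot": [0, 0, 0.06], "xyz": [0.09, 0.018, 0], "grip": 255},
    {"rot": [0, 0, 0.08], "xyz": [0.12, 0.024, 0], "grip": 255},
    {"rot": [0, 0, 0.08], "xyz": [0.15, 0.03, 0.005], "grip": 255},
    {"rot": [0, 0, 0.08], "xyz": [0.17, 0.034, 0.015], "grip": 255},
    {"rot": [0, 0, 0.08], "xyz": [0.177, 0.034, 0.03], "grip": 255},
    {"rot": [0, 0, 0.08], "xyz": [0.177, 0.034, 0.04], "grip": 255}
  ]
}}

```text
clock: 7.17
tool_pos: [0.4894, 0.2165, 0.0784]
eef_rot: [0.663, 0.749, 0.0, -0.001]
contact_force: [-0.2, 0.2, -1.6]
opening: 0.339
finger_force: 24.8
```

```bash
python3 -c "
from h import *
go(np.r_[place(T,[(0,23,12)])[0]],T[2]-np.pi/2)
import cv2
cv2.imwrite('pics/w5.png',cv2.hconcat([r.snapshot('wrist'),r.snapshot('scene')[100:340,200:440].repeat(2,0).repeat(2,1)])[:,:,::-1][:,::1])
a=cv2.imread('pics/w5.png');cv2.imwrite('pics/w5.png',cv2.resize(a,(800,343)))"
```

```text
pos [0.4894 0.2165 0.0784] shift [-0.0023 -0.0007  0.0664] rot [-0.0004 -0.0018  0.0048] t 7.17 F [-0.2  0.2 -1.6] 0.33923425364496534
```

View pics/w5.png

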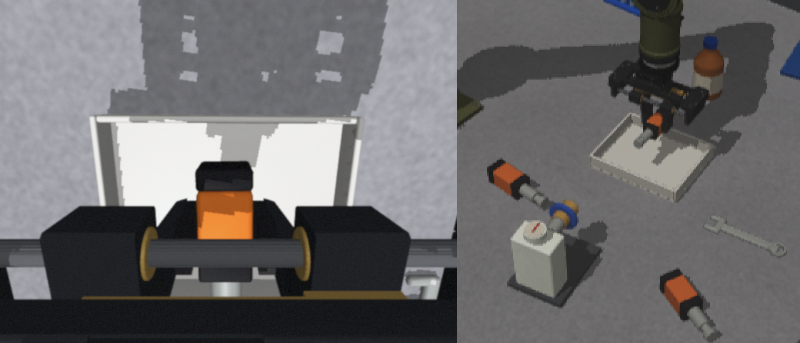

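The trap is over the tray's middle with clearance all round. Lowering.

Request:
{"fn": "carry_out", "kwargs": {
  "plan": [
    {"rot": [0, 0, 0], "xyz": [0, 0, 0.02], "grip": 255},
    {"rot": [0, 0, 0], "xyz": [0, 0, 0.035], "grip": 255},
    {"rot": [0, 0, 0], "xyz": [0, 0, 0.047], "grip": 255},
    {"rot": [0, 0, 0], "xyz": [0, 0, 0.055], "grip": 255},
    {"rot": [0, 0, 0], "xyz": [0, 0, 0.059], "grip": 255},
    {"rot": [0, 0, 0], "xyz": [0, 0, 0.062], "grip": 255},
    {"rot": [0, 0, 0], "xyz": [0, 0, 0.062], "grip": 255}
  ]
}}

```text
clock: 7.85
tool_pos: [0.4906, 0.2126, 0.0176]
eef_rot: [0.665, 0.747, -0.0, 0.0]
contact_force: [-0.2, -0.4, -1.7]
opening: 0.339
finger_force: 24.8
```

Request:
{"fn": "carry_out", "kwargs": {
  "plan": [
    {"rot": [0, 0, 0], "xyz": [0, 0, 0.001], "grip": 255},
    {"rot": [0, 0, 0], "xyz": [0, 0, 0.002], "grip": 255},
    {"rot": [0, 0, 0], "xyz": [0, 0, 0.003], "grip": 255},
    {"rot": [0, 0, 0], "xyz": [0, 0, 0.004], "grip": 255},
    {"rot": [0, 0, 0], "xyz": [0, 0, 0.004], "grip": 255}
  ]
}}

```text
clock: 8.27
tool_pos: [0.4912, 0.2121, 0.0148]
eef_rot: [0.665, 0.747, 0.0, 0.001]
contact_force: [-0.9, -2.3, 6.1]
opening: 0.336
finger_force: 25.0
```

Request:
{"fn": "carry_out", "kwargs": {
  "plan": [
    {"rot": [0, 0, 0], "xyz": [0, 0, 0.001], "grip": 255},
    {"rot": [0, 0, 0], "xyz": [0, 0, 0.002], "grip": 255},
    {"rot": [0, 0, 0], "xyz": [0, 0, 0.002], "grip": 255},
    {"rot": [0, 0, 0], "xyz": [0, 0, 0.002], "grip": 255}
  ],
  "squeeze": 4
}}

```text
clock: 8.6
tool_pos: [0.4911, 0.2129, 0.0123]
eef_rot: [0.665, 0.747, 0.001, 0.0]
contact_force: [-1.4, -0.6, 6.2]
opening: 0.344
finger_force: 4.0
```

Request:
{"fn": "carry_out", "kwargs": {
  "plan": [
    {"rot": [0, 0, 0], "xyz": [0, 0, 0], "grip": 150},
    {"rot": [0, 0, 0], "xyz": [0, 0, 0], "grip": 130},
    {"rot": [0, 0, 0], "xyz": [0, 0, 0], "grip": 110},
    {"rot": [0, 0, 0], "xyz": [0, 0, 0], "grip": 110},
    {"rot": [0, 0, 0], "xyz": [0, 0, 0], "grip": 110}
  ]
}}

```text
clock: 9.02
tool_pos: [0.4904, 0.2131, 0.0116]
eef_rot: [0.664, 0.747, -0.0, -0.0]
contact_force: [-0.3, -0.6, -0.5]
opening: 0.572
finger_force: 0.0
```

Released; lifting straight up.

Request:
{"fn": "carry_out", "kwargs": {
  "plan": [
    {"rot": [0, 0, 0], "xyz": [0, 0, -0.01], "grip": 110},
    {"rot": [0, 0, 0], "xyz": [0, 0, -0.03], "grip": 110},
    {"rot": [0, 0, 0], "xyz": [0, 0, -0.06], "grip": 110},
    {"rot": [0, 0, 0], "xyz": [0, 0, -0.09], "grip": 110},
    {"rot": [0, 0, 0], "xyz": [0, 0, -0.12], "grip": 110},
    {"rot": [0, 0, 0], "xyz": [0, 0, -0.15], "grip": 110},
    {"rot": [0, 0, 0], "xyz": [0, 0, -0.15], "grip": 110}
  ]
}}

```text
clock: 9.6
tool_pos: [0.4934, 0.214, 0.1674]
eef_rot: [0.665, 0.747, 0.005, 0.002]
contact_force: [0.6, 0.1, 0.1]
opening: 0.571
finger_force: 0.0
```

```bash
python3 -c "
from h import *
import cv2
a=cv2.hconcat([r.snapshot('wrist'),r.snapshot('scene')[100:340,200:440].repeat(2,0).repeat(2,1)])[:,:,::-1]
cv2.imwrite('pics/w6.png',cv2.resize(a,(800,343)))"
```

```text
(no output)
```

View pics/w6.png

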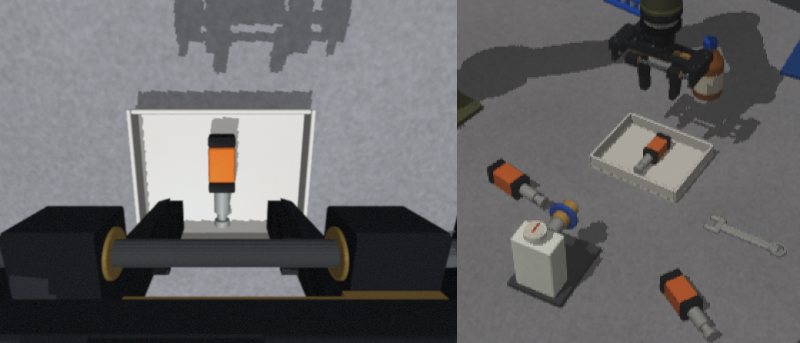

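The trap lies flat inside the tray and the robot is clear of everything. Handing in.

```bash
python3 -c "
from plant import r
print(r.finish_job())"
```

```text
the job is handed in; nothing more can be done
None
```

The job is handed in: the sleeve was pulled back and let forward, and the popped trap was drawn out and laid flat in the tray, which the last picture showed with the arm clear; the judge returned no verdict.

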